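Pump the bench clamp up to a freshly tiled block and hold the pressure

ROBOT

A 7-joint arm with a two-finger parallel gripper is mounted at the origin on the work surface. World frame = base frame: x ahead of the robot, y to its left, z up, the work surface at z = 0. Lengths are in mm, angles in degrees, forces in N, time in s.
With the tool pointing down it reaches from about 400 to 875 mm from the base axis. Payload 6.5 kg.
Tool frame: the origin (TCP) lies at the very end of the fingers, on their centre line; the grasp point (between the pads) lies 19 mm behind it; z points along the fingers, y is the line along which they close (so a half turn about z gives the same grasp; the last joint's range is limited). The gripper opens to 85 mm and grips with 20 to 120 N. Pads are 22 mm wide; open, the fingers measure 114 mm over their backs; the gripper's body (76 mm by 85 mm) begins 54 mm behind the grasp point. The pads swing forward as they close: fully open they stand 13 mm farther back than shut.
Start: joints at [67.712, 30.733, -0.252, 88.115, 0.149, 61.152, -4.079], TCP at [206.191, -616.422, 231.29] pointing down, gripper open.
Joint ranges: [-154.64, 154.64], [-21.42, 123.67], [-72.66, 72.17], [13.99, 137.28], [-74.86, 254.86], [10.95, 109.41], [-158.01, 158.01]. Speed limits (degrees/s): [136.94, 136.94, 180, 180, 180, 180, 180].

INTERFACE

Orientations are given as [roll, pitch, yaw] about the fixed x, y, z axes, in that order (R = Rz(yaw) Ry(pitch) Rx(roll)).
In Python, from plant import monitor, vision, r gives the robot as it stands. The module is installed in compiled form; this text tells all that it offers.
- The arm moves only by the tool move_arm, never from a script. Its argument "moves" is a list of rows, each an object of numbers: "fingers": the closure, from 0 (fully open) to 1 (shut); "dx", "dy", "dz": the shift along the tool's x, y, z in m; "rx", "ry", "rz": the turn, a rotation vector about the tool's x, y, z in degrees. A call has 1 to 20 rows; each row is the pose to reach, as a shift and turn from the pose commanded when the call began, along the tool's axes at that moment; what a row does not reach only later rows make up. A row lasts 1/12 s, in which the tool goes at most 41.7 mm and 7.16 degrees, less where a joint would pass 70% of its speed; a pose out of reach is approached as far as the arm can. A call with a gripper value outside its range is refused whole. The fingers move at their own pace and stop on an object; "grip_force" is the grip in N (left out, the last holds). Time passes only in rows, so rows that repeat a pose let the fingers close. It gives the time, the measured TCP pose, the force, the opening and the grip force at its end, in the units of the state.
- monitor.read_state(): the state, without advancing time (a new reading comes with each control period).
- vision.camera(name): name is "side" or "top"; returns a dict with "img" (400x640x3 uint8, blue, green, red), "fx", "fy", "cx", "cy" (pixels), "R" (3x3) and "t" (3): a world point X has camera coordinates R X + t. Camera axes: x right, y down, z forward; pixel columns grow to the right and rows downward; lengths in mm; the calibration is good to about 2 mm. A picture is of the moment at which its call begins. There is no depth.
- r.finish_job(): hands the job in; it is judged then, once.
The state is a dict: "t": time; "q": joint angles; "joint_velocities": joint speeds; "joint_efforts": joint torques, N m; "eef_pos": TCP position; "orientation": TCP orientation; "wrist_force": force on the tool from outside, world axes, zero at the start; "moment": the same for the moment, N m; "grip_width": opening from 0.0 (shut) to 1.0 (fully open); "gripper_force": force on a finger pad.
Only numpy, scipy, OpenCV 4.12 (cv2) and the standard library are available. Lean on these libraries where they do the work, as an engineer would, in place of code of your own. Each camera call takes 0.05 s, during which the arm holds its last target. There are 200 camera calls.

TASK

Squeeze the two red trigger grips of the bench clamp together and release them, again and again, until the jaw has pushed the tiled wooden block fully home against the blue stop; then squeeze gently on until the yellow band of the jaw's plunger has gone into the orange head but the green band is still at least partly in view, and finish while still holding the grips squeezed just there, since the clamp slackens when let go. Never press so hard that some millimetres of the red band go in too, for the fresh tile would crack; move the jaw by the grips only, keep the robot off the block and the jaw, and leave the other things alone.

Things in the scene. Friction and masses are not known exactly. Their poses are not given: they have to be found in the camera images.
- clamp: Bench clamp, fixed. x axis: the way the jaw advances; z up; origin on the table. Offsets (x,y,z) below are in mm in this frame. Base plate x -60..305, y -50..50, 12 high. Orange housing x -32..66, y -22..22, top z 60. Wooden bed top z 20 between rails at y -29 and 29. All but the two red trigger grips is below z 70.
- grip_point (a point): Where to squeeze, on the clamp at (21, 0, 105), midway between the two red trigger grips. Straddle both from above, closing along the clamp's x, a finger on the outer face of each: 62 mm over both at rest, 38 mm at full squeeze. They are geared together like tongs: each moves inward by the same amount, so the middle stays here.
- trigger_lever: Front grip of the trigger: steel lever, origin on its pivot at (38, 0, 45), with a red cross roll on top, 16 mm thick, 30 mm long along y, axis at (44, 0, 105) at rest and (32, 0, 105) at full squeeze. The rear grip mirrors it: (-2, 0, 105) to (10, 0, 105). Springs part them again. Squeezing takes 7 to 12 N unloaded, some 14 N when the plunger pressure is right.
- trigger_rear: Rear grip of the trigger, mirror image of the front one; origin on its pivot at (4, 0, 45).
- trigger (a joint): Trigger angle, rad: 0 at rest, 0.2 at full squeeze (24 mm less over both grips). Once the ratchet has caught, 1 mm less over the grips moves the jaw about 0.9 mm.
- jaw_travel (a joint): Jaw advance along the clamp's x, m, 0 to 0.088; front face of its orange head at x 115 mm + this. Ratchet teeth 5 mm apart: some of the 21 mm stroke is lost before it catches; a full squeeze and release gains 15 to 20 mm. Unloaded, the jaw stays put when the trigger returns; its brake is weak: let go under load it slides back until the plunger is in by only about 5 mm.
- plunger_depth (a joint): How far the sprung plunger is pressed into the jaw's head, m: 0 free, 0.029 at most; 0.5 N per mm. Its rod, 28 mm thick, shows 30 mm at rest, from the head outward: yellow 10 mm, green 7 mm, red 13 mm; then a black pad 38 mm across, 10 mm thick. Yellow gone and green showing: 0.010 to 0.017 (5 to 8.5 N).
- plunger: The plunger (rod and pad), carried by the jaw; origin where the rod met the head's face before pressing, on the rod's axis (z 42); x as the clamp's.
- pad_face (a point): Centre of the pad's front face, 40 mm ahead of the plunger's origin along x, at z 42.
- stop_face (a point): Centre of the blue stop's face towards the jaw, fixed on the clamp at (265, 0, 42). The stop is 80 mm wide, top at z 68.
- jaw: The jaw, bar and head; origin coincides with the clamp's at jaw_travel 0, x as the clamp's.
- block: Wooden block, loose, 50 mm along x, 50 wide, 44 high, with a blue tile on its -x face (towards the jaw); about 0.14 kg, stands on the bed between the rails; origin at the centre of its underside. Home against the stop its origin is 25 mm short of the stop's face.
- pot: white ceramic pot, 110 mm across the rim, 100 mm tall; loose, to be left alone; origin under it
- scoop: aluminium soil scoop, about 210 mm long, lying; loose, to be left alone; origin under it
- mallet: small wooden mallet, about 210 mm long, lying; loose, to be left alone; origin under it
- root_hook: stainless root hook with dark wooden handle, about 260 mm long, lying; loose, to be left alone; origin under it
- glue: white glue bottle with red cap, 56 mm across, 130 mm tall; loose, to be left alone; origin under it
- tile_stack: stack of three 50 mm mosaic tiles, 24 mm high; loose, to be left alone; origin under it
Mind the look-alikes: they are no part of the job. Several things have the shape of the block; the one meant has the colours described above.

How it is judged:
By the outcome, as a careful person would: the job done as asked, in the order asked, and still so for the second after the job is handed in, while the arm keeps its last pose, push and grip.
It also fails if it takes over 48 s, if anything falls off the work surface, if the arm or the gripper's body presses on something with over 40 N, if the wrist force passes 120 N, or if a joint passes its speed limit or range.

## Working session

There is one attempt and no reset: what is moved stays moved. The work goes in short steps, Python scripts to look and compute and a tool call to move; the robot and the scene stay as the last step left them, time stands still between calls to the robot, and variables do not carry over. Pictures are saved under pics/ and viewed, at most 10 in all, crops included, and the job is handed in when it is done.

Besides the shell and the picture viewer there is one more tool, called after ">>>" by a JSON object that holds its "api" and its "payload". move_arm: Moves the arm, as the interface text tells. Its arguments: {"type":"object","properties":{"moves":{"type":"array","items":{"type":"object","properties":{"fingers":{"type":"number"},"dx":{"type":"number"},"dy":{"type":"number"},"dz":{"type":"number"},"rx":{"type":"number"},"ry":{"type":"number"},"rz":{"type":"number"}}}},"grip_force":{"type":"number"}},"required":["moves"]}

```bash
mkdir -p pics; python3 - <<'E'
from plant import monitor, vision, r
import cv2,pickle,numpy as np
print(monitor.read_state())
for n in("side","top"):
    c=vision.camera(n); cv2.imwrite(f"pics/{n}0.png",c["img"]); pickle.dump(c,open(n+".pkl","wb")); print({k:v for k,v in c.items() if k!="img"})
E
```

```text
{'t': 0.0, 'q': array([67.71171817, 30.77779755, -0.25314091, 88.17052016,  0.14897735,
       61.1513484 , -4.07972539]), 'joint_velocities': array([-0.04142666,  0.0691828 , -0.0942549 ,  0.07926841,  0.0096494 ,
        0.03470546,  0.11237604]), 'joint_efforts': array([ 3.79077437e-04, -5.83414721e+01,  1.04887202e+00, -2.59106183e+01,
        1.23812506e-02,  9.55807714e-03,  1.63112907e-05]), 'eef_pos': array([ 205.96922736, -615.84213353,  230.41109299]), 'orientation': array([-1.79900971e+02,  7.89492333e-03,  1.84981585e+01]), 'wrist_force': array([-0.22008994,  0.29947835, -0.77500335]), 'moment': array([ 0.01496387, -0.07417833,  0.05375962]), 'gripper_force': 0.0, 'grip_width': 1.0003270055585805}
{'fx': 480.69507911638686, 'fy': 480.69507911638686, 'cx': 322.22542109338457, 'cy': 202.9204343397808, 'R': array([[-0.78561581, -0.61858751, -0.01254145],
       [-0.47784099,  0.61949266, -0.62281365],
       [ 0.39303408, -0.48329943, -0.78226969]]), 't': array([ 413.04471061,  337.2461422 , 1397.65290919])}
{'fx': 383.5341753341952, 'fy': 383.5341753341952, 'cx': 322.1842949179011, 'cy': 196.3913405598213, 'R': array([[-0.0165274 , -0.99977115, -0.01358275],
       [-0.98903421,  0.01834082, -0.14654333],
       [ 0.14675891,  0.01101182, -0.989111  ]]), 't': array([ -12.86581   ,  542.06269584, 1001.77024019])}
```

View pics/side0.png

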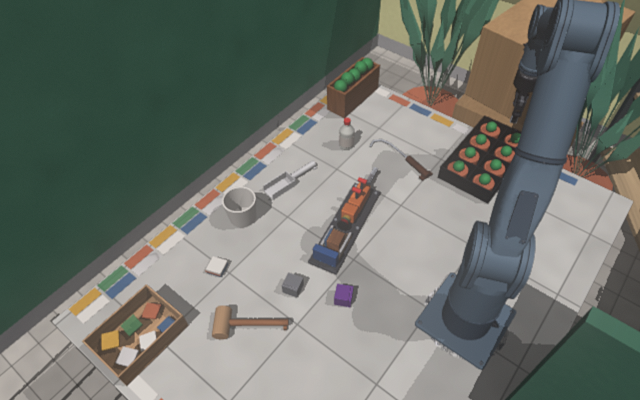

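View pics/top0.png

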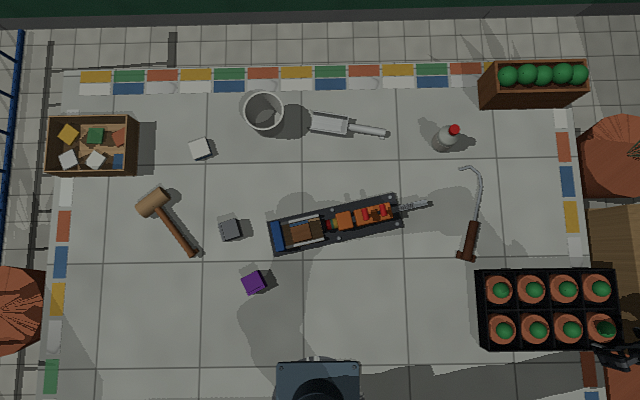

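The clamp is in the top view, from the blue stop at about (277,236) to its rear end at about (400,210), with the red grips at about (375,212). I'll enlarge both views.

```bash
python3 - <<'E'
import cv2,pickle,numpy as np
t=pickle.load(open("top.pkl","rb"))["img"][180:265,260:440]; s=pickle.load(open("side.pkl","rb"))["img"][165:275,300:390]
a=cv2.resize(t,None,fx=4.4,fy=4.4,interpolation=2); b=cv2.resize(s,None,fx=5,fy=5,interpolation=2)
cv2.imwrite("pics/t1.png",a);cv2.imwrite("pics/s1.png",b)
E
```

```text
(no output)
```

View pics/t1.png

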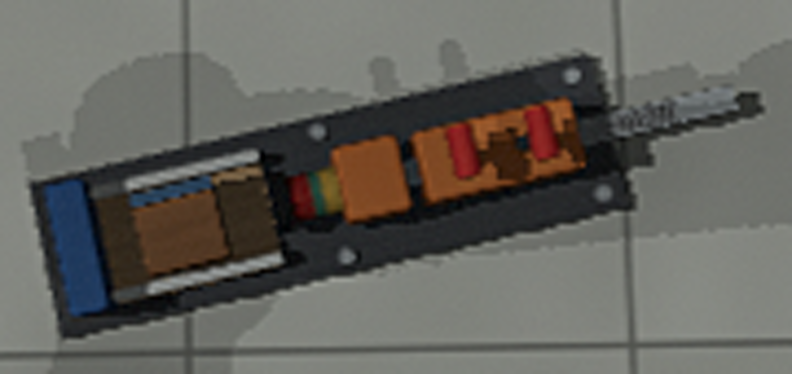

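View pics/s1.png

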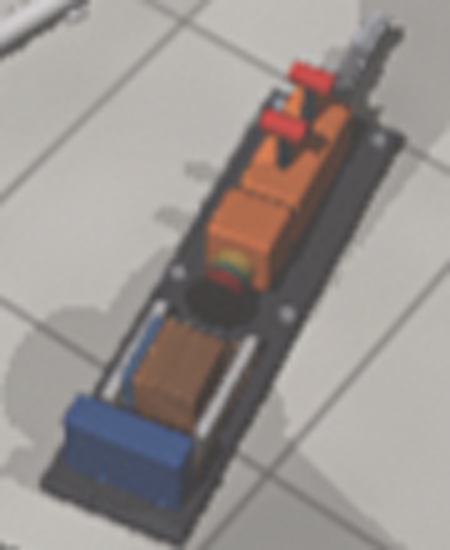

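The crops show these points:
- **Top crop:** red rolls at about (463,150) for the front and (541,132) for the rear. Base corners at (33,183), (65,335), (632,205) and (600,57).
- **Side crop:** rolls at (284,125) and (313,77). Near base corners at (185,540) and (42,487).

The plunger is free and all its bands show. Next I'll fit the clamp pose.

```bash
cat > h.py <<'E'
import numpy as np,pickle
from scipy.optimize import least_squares
def proj(c,X):
    p=np.asarray(X)@c["R"].T+c["t"]; return np.c_[c["fx"]*p[:,0]/p[:,2]+c["cx"],c["fy"]*p[:,1]/p[:,2]+c["cy"]]
def w(P,L):
    a=P[2];R=np.array([[np.cos(a),-np.sin(a),0],[np.sin(a),np.cos(a),0],[0,0,1]]); return np.asarray(L,float)@R.T+[P[0],P[1],0]
E
python3 - <<'E'
from h import *
T=pickle.load(open("top.pkl","rb"));S=pickle.load(open("side.pkl","rb"))
lt=[(305,-50,12),(305,50,12),(-60,50,12),(-60,-50,12),(44,0,110),(-2,0,110)]
pt=np.array([(33,183),(65,335),(632,205),(600,57),(463,150),(541,132)])/4.4+[260,180]
ls=[(44,0,107),(-2,0,107),(305,50,0),(305,-50,0)]
ps=np.array([(284,125),(313,77),(185,540),(42,487)])/5+[300,165]
f=lambda P:np.r_[proj(T,w(P,lt))-pt,proj(S,w(P,ls))-ps].ravel()
s=least_squares(f,[500,-100,1.7],loss="soft_l1");P=s.x
print(P[:2],np.degrees(P[2]));print(f(P).reshape(-1,2).round(1));print(w(P,[(21,0,105),(265,0,42)]))
np.save("P.npy",P)
E
```

```text
[ 493.37098718 -176.87246228] 101.89532042289068
[[-0.5 -0.4]
 [-0.4  0.7]
 [ 0.5  0.4]
 [-1.3 -1. ]
 [ 1.4  0. ]
 [ 1.4  0. ]
 [ 0.4 -0.5]
 [ 0.1 -0.4]
 [-0.5  2. ]
 [-0.4  0.5]]
[[ 489.0423776  -156.32341999  105.        ]
 [ 438.74805671   82.43688091   42.        ]]
```

>>> {"api": "move_arm", "payload": {"moves": [{"dx":0.03,"dy":-0.025,"dz":0,"rz":3},{"dx":0.06,"dy":-0.05,"dz":0,"rz":6.6},{"dx":0.09,"dy":-0.075,"rz":6.6},{"dx":0.12,"dy":-0.1,"rz":6.6},{"dx":0.15,"dy":-0.126,"rz":6.6},{"dx":0.18,"dy":-0.151,"rz":6.6},{"dx":0.21,"dy":-0.176,"rz":6.6},{"dx":0.24,"dy":-0.201,"rz":6.6},{"dx":0.27,"dy":-0.226,"rz":6.6},{"dx":0.3,"dy":-0.251,"rz":6.6},{"dx":0.33,"dy":-0.277,"dz":0.01,"rz":6.6},{"dx":0.36,"dy":-0.302,"dz":0.02,"rz":6.6},{"dx":0.39,"dy":-0.327,"dz":0.04,"rz":6.6},{"dx":0.415,"dy":-0.348,"dz":0.05,"rz":6.6},{"dx":0.415,"dy":-0.348,"dz":0.06,"rz":6.6},{"dx":0.415,"dy":-0.348,"dz":0.06,"rz":6.6},{"dx":0.415,"dy":-0.348,"dz":0.06,"rz":6.6},{"dx":0.415,"dy":-0.348,"dz":0.06,"rz":6.6}]}}

```text
$.moves[0]: bad value
```

```bash
python3 - <<'E'
from plant import monitor, vision, r
import cv2,pickle,numpy as np
o=[]
for n in("side","top"):
    c=vision.camera(n); pickle.dump(c,open(n+"2.pkl","wb"))
    o.append(c["img"][90:240,260:420])
cv2.imwrite("pics/c2.png",cv2.resize(np.hstack(o),None,fx=2.5,fy=2.5,interpolation=2))
s=monitor.read_state();print(s["t"],s["eef_pos"],s["orientation"],s["wrist_force"],s["grip_width"])
E
```

```text
0.2 [ 206.07896062 -616.03314262  230.70343808] [-1.79934352e+02  4.66486130e-03  1.85013572e+01] [-0.06050411  0.34462784 -0.94789333] 0.9987655981318636
```

View pics/c2.png

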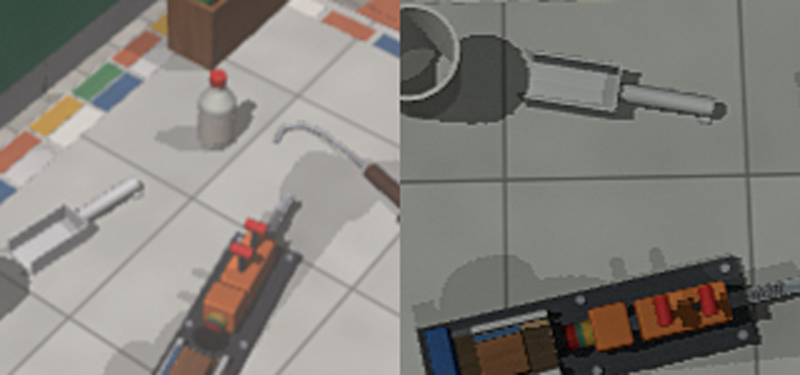

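The arm did not move: the call was refused, probably because each row needs every field. The scene is unchanged, with the grips at about (240,240) in the side half. I'll resend with full rows.

>>> {"api": "move_arm", "payload": {"moves": [{"fingers":0,"dx":0.03,"dy":-0.025,"dz":0,"rx":0,"ry":0,"rz":3},{"fingers":0,"dx":0.06,"dy":-0.05,"dz":0,"rx":0,"ry":0,"rz":6.6},{"fingers":0,"dx":0.09,"dy":-0.075,"dz":0,"rx":0,"ry":0,"rz":6.6},{"fingers":0,"dx":0.12,"dy":-0.1,"dz":0,"rx":0,"ry":0,"rz":6.6},{"fingers":0,"dx":0.15,"dy":-0.126,"dz":0,"rx":0,"ry":0,"rz":6.6},{"fingers":0,"dx":0.18,"dy":-0.151,"dz":0,"rx":0,"ry":0,"rz":6.6},{"fingers":0,"dx":0.21,"dy":-0.176,"dz":0,"rx":0,"ry":0,"rz":6.6},{"fingers":0,"dx":0.24,"dy":-0.201,"dz":0,"rx":0,"ry":0,"rz":6.6},{"fingers":0,"dx":0.27,"dy":-0.226,"dz":0,"rx":0,"ry":0,"rz":6.6},{"fingers":0,"dx":0.3,"dy":-0.251,"dz":0,"rx":0,"ry":0,"rz":6.6},{"fingers":0,"dx":0.33,"dy":-0.277,"dz":0.01,"rx":0,"ry":0,"rz":6.6},{"fingers":0,"dx":0.36,"dy":-0.302,"dz":0.02,"rx":0,"ry":0,"rz":6.6},{"fingers":0,"dx":0.39,"dy":-0.327,"dz":0.04,"rx":0,"ry":0,"rz":6.6},{"fingers":0,"dx":0.415,"dy":-0.348,"dz":0.05,"rx":0,"ry":0,"rz":6.6},{"fingers":0,"dx":0.415,"dy":-0.348,"dz":0.06,"rx":0,"ry":0,"rz":6.6},{"fingers":0,"dx":0.415,"dy":-0.348,"dz":0.06,"rx":0,"ry":0,"rz":6.6},{"fingers":0,"dx":0.415,"dy":-0.348,"dz":0.06,"rx":0,"ry":0,"rz":6.6}]}}

```text
t: 1.62
eef_pos: [488.7, -155.1, 170.9]
orientation: [-180.0, 0.1, 11.9]
wrist_force: [0.9, 0.5, -0.2]
grip_width: 0.998
gripper_force: 0.0
```

```bash
python3 - <<'E'
from plant import monitor, vision, r
import cv2,pickle,numpy as np
o=[]
for n in("side","top"):
    c=vision.camera(n); pickle.dump(c,open(n+"2.pkl","wb"))
    o.append(c["img"][120:270,260:420])
cv2.imwrite("pics/c3.png",cv2.resize(np.hstack(o),None,fx=2.5,fy=2.5,interpolation=2))
s=monitor.read_state();print(s["t"],s["eef_pos"],s["orientation"],s["wrist_force"],s["grip_width"])
E
```

```text
1.7167 [ 489.03595653 -156.32771523  171.81765049] [ 1.79947014e+02 -8.01465063e-03  1.17631916e+01] [0.04202338 0.08386172 0.60625392] 1.0048539367043492
```

View pics/c3.png

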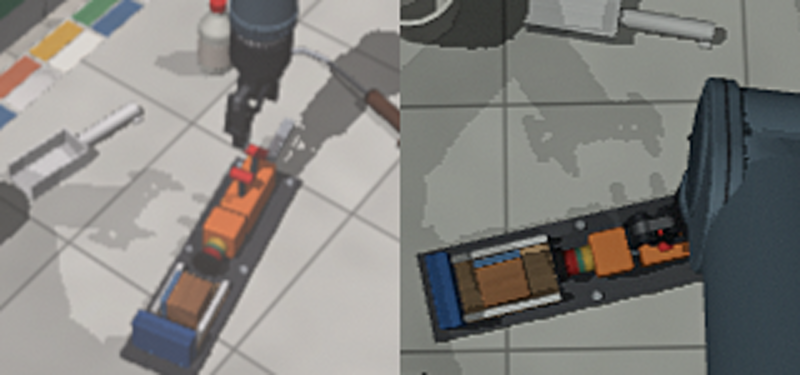

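The gripper hangs above the grips, with the finger at about (240,120) in the side half and the grips at about (250,165). The jaw and plunger are unchanged. I'll descend and begin the squeeze.

>>> {"api": "move_arm", "payload": {"moves": [{"fingers":0,"dx":0,"dy":0,"dz":0.02,"rx":0,"ry":0,"rz":0},{"fingers":0,"dx":0,"dy":0,"dz":0.04,"rx":0,"ry":0,"rz":0},{"fingers":0,"dx":0,"dy":0,"dz":0.055,"rx":0,"ry":0,"rz":0},{"fingers":0,"dx":0,"dy":0,"dz":0.07,"rx":0,"ry":0,"rz":0},{"fingers":0,"dx":0,"dy":0,"dz":0.083,"rx":0,"ry":0,"rz":0},{"fingers":0.1,"dx":0,"dy":0,"dz":0.083,"rx":0,"ry":0,"rz":0},{"fingers":0.2,"dx":0,"dy":0,"dz":0.083,"rx":0,"ry":0,"rz":0},{"fingers":0.3,"dx":0,"dy":0,"dz":0.083,"rx":0,"ry":0,"rz":0},{"fingers":0.35,"dx":0,"dy":0,"dz":0.083,"rx":0,"ry":0,"rz":0},{"fingers":0.35,"dx":0,"dy":0,"dz":0.083,"rx":0,"ry":0,"rz":0},{"fingers":0.35,"dx":0,"dy":0,"dz":0.083,"rx":0,"ry":0,"rz":0}], "grip_force": 20}}

```text
t: 2.63
eef_pos: [489.3, -152.8, 90.1]
orientation: [-179.9, -0.0, 12.0]
wrist_force: [-4.5, 7.2, 9.9]
grip_width: 0.652
gripper_force: 8.3
```

```bash
python3 - <<'E'
from plant import monitor, vision, r
import cv2,pickle,numpy as np
o=[]
for n in("side","top"):
    c=vision.camera(n); pickle.dump(c,open(n+"3.pkl","wb"))
    o.append(c["img"][145:270,275:390])
cv2.imwrite("pics/c4.png",cv2.resize(np.hstack(o),None,fx=3.4,fy=3.4,interpolation=2))
s=monitor.read_state();print(s["t"],s["eef_pos"],s["orientation"],s["wrist_force"],s["grip_width"],s["gripper_force"])
E
```

```text
2.7333 [ 489.32342466 -152.80724998   90.15936047] [-1.79887316e+02 -2.26293508e-02  1.19464013e+01] [-4.84500375  8.24869161  9.87075634] 0.6528176306652823 8.334138840436935
```

View pics/c4.png

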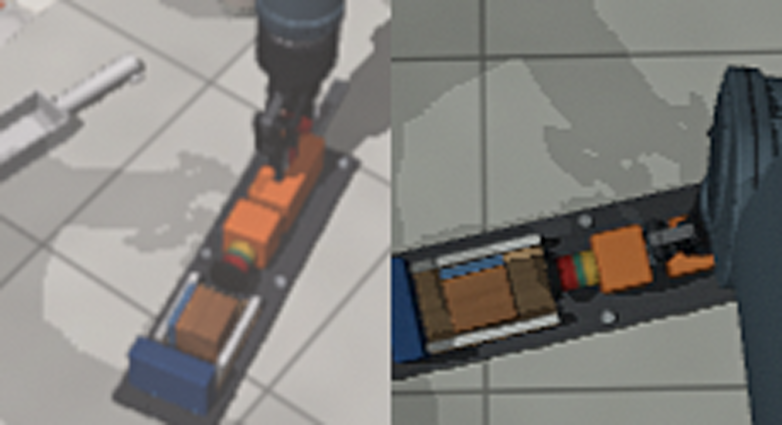

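The fingers straddle the grips, and the bands are still fully in view at about (575,270) in the top half. The wrist force along the clamp's +x axis is about the same as the finger force, so only the front finger bears. I'll shift about 4 mm forward and finish the squeeze, rising a little as the pads swing.

>>> {"api": "move_arm", "payload": {"moves": [{"fingers":0.35,"dx":0,"dy":-0.002,"dz":-0.001,"rx":0,"ry":0,"rz":0},{"fingers":0.4,"dx":0,"dy":-0.004,"dz":-0.002,"rx":0,"ry":0,"rz":0},{"fingers":0.45,"dx":0,"dy":-0.004,"dz":-0.003,"rx":0,"ry":0,"rz":0},{"fingers":0.5,"dx":0,"dy":-0.004,"dz":-0.003,"rx":0,"ry":0,"rz":0},{"fingers":0.5,"dx":0,"dy":-0.004,"dz":-0.003,"rx":0,"ry":0,"rz":0}]}}

```text
t: 3.15
eef_pos: [489.5, -152.6, 93.1]
orientation: [179.9, -0.1, 11.8]
wrist_force: [-3.4, -2.9, 10.8]
grip_width: 0.5
gripper_force: 8.9
```

```bash
cat >> h.py <<'E'
import cv2
def prof(save=None):
    from plant import monitor,vision
    P=np.load("P.npy"); xs=np.arange(60,272,1.); out={}
    for n in("side","top"):
        c=vision.camera(n); hsv=cv2.cvtColor(c["img"],cv2.COLOR_BGR2HSV).astype(np.float32)
        lab=[]
        uv=proj(c,w(P,[(x,0,56) for x in xs])).astype(np.float32)
        px=cv2.remap(c["img"],uv[None,:,0],uv[None,:,1],cv2.INTER_LINEAR)
        h=cv2.cvtColor(px,cv2.COLOR_BGR2HSV)[0].astype(int)
        for a,s,v in h:
            lab.append("k" if v<45 else "." if s<90 else "r" if a<5 or a>172 else "o" if a<17 else "y" if a<33 else "g" if a<95 else "b" if a<130 else "?")
        st="".join(lab); runs=[];i=0
        while i<len(st):
            j=i
            while j<len(st) and st[j]==st[i]: j+=1
            runs.append(f"{st[i]}{xs[i]:.0f}-{xs[j-1]:.0f}"); i=j
        print(n," ".join(runs))
        if save: out[n]=c["img"][145:270,275:390]
    if save: cv2.imwrite(save,cv2.resize(np.hstack(list(out.values())),None,fx=3.4,fy=3.4,interpolation=2))
    s=monitor.read_state();print(s["t"],s["eef_pos"].round(1),s["wrist_force"].round(1),round(s["grip_width"]*85,1),round(s["gripper_force"],1))
E
python3 -c "from h import *;prof()"
```

```text
side o60-76 .77-85 o86-134 y135-143 .144-151 r152-160 .161-186 o187-240 .241-264 b265-271
top k60-79 .80-94 o95-135 y136-145 .146-147 g148-149 .150-151 o152-153 r154-165 k166-175 o176-176 y177-177 o178-179 y180-180 o181-185 y186-192 o193-244 y245-253 o254-255 y256-263 o264-264 .265-265 k266-269 b270-271
3.25 [ 489.4 -152.6   93.1] [-2.5 -2.7 10.7] 42.8 8.9
```

>>> {"api": "move_arm", "payload": {"moves": [{"fingers":0.58,"dx":0,"dy":0.001,"dz":-0.001,"rx":0,"ry":0,"rz":0},{"fingers":0.58,"dx":0,"dy":0.001,"dz":-0.001,"rx":0,"ry":0,"rz":0},{"fingers":0.58,"dx":0,"dy":0.001,"dz":-0.001,"rx":0,"ry":0,"rz":0},{"fingers":0.58,"dx":0,"dy":0.001,"dz":-0.001,"rx":0,"ry":0,"rz":0}]}}

```text
t: 3.58
eef_pos: [489.5, -152.6, 94.0]
orientation: [179.9, -0.1, 11.8]
wrist_force: [-3.9, -0.1, 11.3]
grip_width: 0.428
gripper_force: 20.8
```

```bash
python3 -c "from h import *;prof()"
```

```text
side o60-76 .77-91 o92-139 y140-148 .149-156 r157-166 .167-186 o187-238 .239-264 b265-271
top .60-62 k63-78 .79-99 o100-140 y141-150 .151-152 g153-155 .156-157 o158-158 r159-171 k172-180 o181-182 y183-192 o193-245 y246-253 o254-259 y260-263 o264-264 .265-265 k266-269 b270-271
3.6833 [ 489.5 -152.6   94. ] [-3.4 -0.4 11.5] 36.3 20.8
```

>>> {"api": "move_arm", "payload": {"moves": [{"fingers":0.2,"dx":0,"dy":0,"dz":0.002,"rx":0,"ry":0,"rz":0},{"fingers":0.2,"dx":0,"dy":0,"dz":0.002,"rx":0,"ry":0,"rz":0},{"fingers":0.2,"dx":0,"dy":0,"dz":0.002,"rx":0,"ry":0,"rz":0},{"fingers":0.2,"dx":0,"dy":0,"dz":0.002,"rx":0,"ry":0,"rz":0},{"fingers":0.2,"dx":0,"dy":0,"dz":0.002,"rx":0,"ry":0,"rz":0}]}}

```text
t: 4.1
eef_pos: [488.8, -151.8, 90.3]
orientation: [-180.0, -0.0, 11.9]
wrist_force: [-0.8, -0.4, 0.5]
grip_width: 0.798
gripper_force: 0.0
```

```bash
python3 -c "from h import *;prof()"
```

```text
side o60-76 .77-91 o92-139 y140-148 .149-156 r157-166 .167-187 o188-239 .240-264 b265-271
top k60-83 .84-99 o100-140 y141-150 .151-152 g153-155 .156-157 o158-158 r159-171 k172-180 o181-182 y183-185 o186-187 y188-192 o193-247 y248-252 o253-253 y254-262 o263-264 .265-265 k266-269 b270-271
4.2 [ 488.8 -151.8   90.3] [ 0.6  0.6 -0.1] 68.4 0.0
```

>>> {"api": "move_arm", "payload": {"moves": [{"fingers":0.35,"dx":0,"dy":0,"dz":0,"rx":0,"ry":0,"rz":0},{"fingers":0.45,"dx":0,"dy":0,"dz":-0.002,"rx":0,"ry":0,"rz":0},{"fingers":0.52,"dx":0,"dy":0,"dz":-0.003,"rx":0,"ry":0,"rz":0},{"fingers":0.58,"dx":0,"dy":0,"dz":-0.003,"rx":0,"ry":0,"rz":0},{"fingers":0.58,"dx":0,"dy":0,"dz":-0.003,"rx":0,"ry":0,"rz":0},{"fingers":0.58,"dx":0,"dy":0,"dz":-0.003,"rx":0,"ry":0,"rz":0},{"fingers":0.2,"dx":0,"dy":0,"dz":-0.002,"rx":0,"ry":0,"rz":0},{"fingers":0.2,"dx":0,"dy":0,"dz":0,"rx":0,"ry":0,"rz":0},{"fingers":0.2,"dx":0,"dy":0,"dz":0,"rx":0,"ry":0,"rz":0},{"fingers":0.2,"dx":0,"dy":0,"dz":0,"rx":0,"ry":0,"rz":0},{"fingers":0.2,"dx":0,"dy":0,"dz":0,"rx":0,"ry":0,"rz":0}]}}

```text
t: 5.12
eef_pos: [488.5, -151.7, 90.0]
orientation: [-180.0, 0.0, 11.9]
wrist_force: [-0.2, -0.1, -0.3]
grip_width: 0.799
gripper_force: 0.0
```

```bash
python3 -c "from h import *;prof()"
```

```text
side o60-76 .77-110 o111-158 y159-168 .169-176 r177-186 .187-195 o196-245 .246-250 o251-252 .253-264 b265-271
top k60-81 .82-119 o120-160 y161-170 .171-172 g173-175 .176-176 o177-177 r178-190 k191-200 o201-254 y255-256 o257-259 y260-262 o263-264 .265-265 k266-269 b270-271
5.2167 [ 488.7 -151.7   90.2] [ 0.2 -0.1 -0.1] 67.8 0.0
```

>>> {"api": "move_arm", "payload": {"moves": [{"fingers":0.35,"dx":0,"dy":0,"dz":0,"rx":0,"ry":0,"rz":0},{"fingers":0.4,"dx":0,"dy":0,"dz":-0.002,"rx":0,"ry":0,"rz":0},{"fingers":0.46,"dx":0,"dy":0,"dz":-0.003,"rx":0,"ry":0,"rz":0},{"fingers":0.52,"dx":0,"dy":0,"dz":-0.003,"rx":0,"ry":0,"rz":0},{"fingers":0.57,"dx":0,"dy":0,"dz":-0.003,"rx":0,"ry":0,"rz":0},{"fingers":0.57,"dx":0,"dy":0,"dz":-0.003,"rx":0,"ry":0,"rz":0},{"fingers":0.57,"dx":0,"dy":0,"dz":-0.003,"rx":0,"ry":0,"rz":0}]}}

```text
t: 5.8
eef_pos: [489.6, -152.6, 94.8]
orientation: [179.9, -0.1, 11.9]
wrist_force: [-3.3, -0.9, 15.0]
grip_width: 0.435
gripper_force: 14.7
```

```bash
python3 -c "from h import *;prof('pics/c5.png')"
```

```text
side o60-73 .74-131 o132-178 y179-185 .186-193 r194-204 .205-212 o213-256 .257-264 b265-271
top .60-62 k63-78 .79-140 o141-180 y181-188 .189-190 g191-193 .194-195 o196-196 r197-207 k208-217 o218-268 k269-269 b270-271
5.9 [ 489.6 -152.6   94.8] [-3.7 -1.  15.3] 37.1 14.7
```

View pics/c5.png

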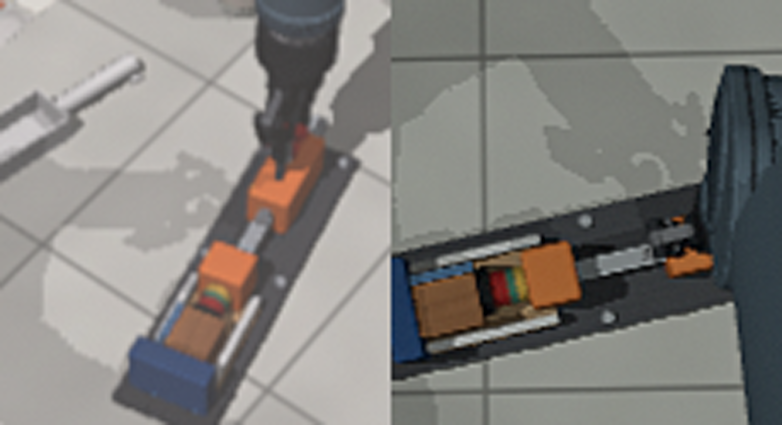

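The block is home against the stop, at about (445,300) in the top half. The bands show red, green and most of the yellow, so the plunger is in about 3 mm. I'll release, then squeeze in small steps.

>>> {"api": "move_arm", "payload": {"moves": [{"fingers":0.2,"dx":0,"dy":0,"dz":0.002,"rx":0,"ry":0,"rz":0},{"fingers":0.2,"dx":0,"dy":0,"dz":0.003,"rx":0,"ry":0,"rz":0},{"fingers":0.2,"dx":0,"dy":0,"dz":0.003,"rx":0,"ry":0,"rz":0},{"fingers":0.2,"dx":0,"dy":0,"dz":0.003,"rx":0,"ry":0,"rz":0},{"fingers":0.2,"dx":0,"dy":0,"dz":0.003,"rx":0,"ry":0,"rz":0},{"fingers":0.3,"dx":0,"dy":0,"dz":0.002,"rx":0,"ry":0,"rz":0},{"fingers":0.34,"dx":0,"dy":0,"dz":0.002,"rx":0,"ry":0,"rz":0},{"fingers":0.37,"dx":0,"dy":0,"dz":0.001,"rx":0,"ry":0,"rz":0},{"fingers":0.37,"dx":0,"dy":0,"dz":0.001,"rx":0,"ry":0,"rz":0},{"fingers":0.37,"dx":0,"dy":0,"dz":0.001,"rx":0,"ry":0,"rz":0}]}}

```text
t: 6.73
eef_pos: [489.1, -152.6, 92.5]
orientation: [179.9, -0.0, 11.9]
wrist_force: [0.3, -4.1, 0.8]
grip_width: 0.635
gripper_force: 8.0
```

```bash
python3 -c "from h import *;prof()"
```

```text
side o60-73 .74-131 o132-179 y180-185 .186-193 r194-204 .205-212 o213-256 .257-264 b265-271
top k60-61 .62-65 k66-79 .80-140 o141-180 y181-188 .189-190 g191-193 .194-195 o196-196 r197-207 k208-217 o218-268 k269-269 b270-271
6.8333 [ 489.1 -152.6   92.5] [ 0.9 -4.7  2.4] 53.9 8.0
```

>>> {"api": "move_arm", "payload": {"moves": [{"fingers":0.38,"dx":0,"dy":0.001,"dz":0,"rx":0,"ry":0,"rz":0},{"fingers":0.4,"dx":0,"dy":0.001,"dz":-0.001,"rx":0,"ry":0,"rz":0},{"fingers":0.42,"dx":0,"dy":0.001,"dz":-0.001,"rx":0,"ry":0,"rz":0},{"fingers":0.42,"dx":0,"dy":0.001,"dz":-0.001,"rx":0,"ry":0,"rz":0}]}}

```text
t: 7.17
eef_pos: [489.1, -152.6, 93.6]
orientation: [-180.0, -0.0, 11.9]
wrist_force: [-1.7, -1.7, 5.6]
grip_width: 0.583
gripper_force: 10.5
```

```bash
python3 -c "from h import *;prof()"
```

```text
side o60-73 .74-134 o135-181 y182-185 .186-193 r194-204 .205-212 o213-257 .258-264 b265-271
top k60-60 .61-64 k65-81 .82-143 o144-182 y183-188 .189-190 g191-193 .194-195 o196-196 r197-208 k209-217 o218-268 k269-269 b270-271
7.2667 [ 489.1 -152.6   93.6] [-1.  -2.8  5.4] 49.3 10.5
```

>>> {"api": "move_arm", "payload": {"moves": [{"fingers":0.44,"dx":0,"dy":0,"dz":-0.001,"rx":0,"ry":0,"rz":0},{"fingers":0.46,"dx":0,"dy":0,"dz":-0.001,"rx":0,"ry":0,"rz":0},{"fingers":0.48,"dx":0,"dy":0,"dz":-0.001,"rx":0,"ry":0,"rz":0},{"fingers":0.48,"dx":0,"dy":0,"dz":-0.001,"rx":0,"ry":0,"rz":0}]}}

```text
t: 7.6
eef_pos: [489.1, -152.6, 94.7]
orientation: [180.0, -0.0, 11.9]
wrist_force: [-1.6, -1.8, 6.8]
grip_width: 0.524
gripper_force: 12.5
```

```bash
python3 -c "from h import *;prof()"
```

```text
side o60-76 .77-138 o139-184 .185-193 r194-204 .205-212 o213-256 .257-264 b265-271
top .60-65 k66-79 .80-146 o147-187 y188-188 .189-190 g191-193 .194-195 o196-196 r197-207 k208-217 o218-268 k269-269 b270-271
7.7 [ 489.1 -152.6   94.7] [-0.8 -1.1  6.7] 44.2 12.5
```

>>> {"api": "move_arm", "payload": {"moves": [{"fingers":0.495,"dx":0,"dy":0,"dz":-0.0005,"rx":0,"ry":0,"rz":0},{"fingers":0.51,"dx":0,"dy":0,"dz":-0.001,"rx":0,"ry":0,"rz":0},{"fingers":0.525,"dx":0,"dy":0,"dz":-0.001,"rx":0,"ry":0,"rz":0},{"fingers":0.525,"dx":0,"dy":0,"dz":-0.001,"rx":0,"ry":0,"rz":0},{"fingers":0.525,"dx":0,"dy":0,"dz":-0.001,"rx":0,"ry":0,"rz":0}]}}

```text
t: 8.12
eef_pos: [489.1, -152.6, 95.4]
orientation: [-180.0, -0.0, 11.9]
wrist_force: [0.0, -1.4, 5.7]
grip_width: 0.478
gripper_force: 13.9
```

```bash
python3 - <<'E'
from h import *
prof()
from plant import vision
o=[cv2.resize(vision.camera("side")["img"][205:270,310:365],(400,473),interpolation=2),cv2.resize(vision.camera("top")["img"][200:265,265:320],(400,473),interpolation=2)]
cv2.imwrite("pics/c6.png",np.hstack(o))
E
```

```text
side o60-73 .74-141 o142-187 .188-193 r194-204 .205-213 o214-256 .257-264 b265-271
top .60-65 k66-78 .79-149 o150-190 .191-195 o196-196 r197-207 k208-217 o218-268 k269-269 b270-271
8.2167 [ 489.1 -152.6   95.4] [ 0.1 -1.6  3.8] 40.7 13.9
```

View pics/c6.png

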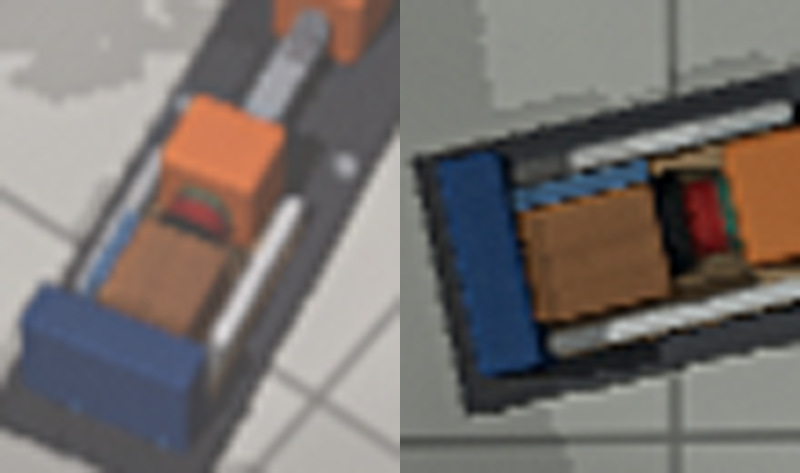

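The yellow band is gone, a thin green band shows at about (730,215) in the top half, and the red band is fully out. The block is flush with the stop. The grip force is 13.9 N, against the expected 14 N or so. I'll hand in while holding.

```bash
python3 -c "
from plant import r
print(r.finish_job())"
```

```text
the job is handed in; nothing more can be done
None
```

I handed the job in at about 8 s with the grips still held squeezed at 13.9 N. The block is home against the blue stop, the yellow band is inside the head, and the green band is still partly in view.

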